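Close the column heater block on its dowels and hold it for the clamp screws

TASK

Get the column heater ready for its clamp screws: fold its hinged cover back until it leans a little past upright, at about 110 degrees from shut, and leave it standing there. Then pick up the loose upper half of the aluminium block, lower it (do not drop it) over the column onto the two dowels until it lies flush on the lower half, press it down with about 15 N and finish while still holding it pressed; do not let go. Leave the column in its groove, and the small white box, the spanner and the screwdriver beside the heater where they lie.

Things in the scene. Friction and masses are not known exactly. Their poses are not given: they have to be found in the camera images.
- heater: Column heater fixed on the bench: grey open-topped box 100 (x) x 134 (y) x 80 mm, walls 5 mm, hinged cover. Origin: centre of its underside; x from front wall to hinge side, y along the column, z up. Inside, centred, the fixed lower half of an aluminium block, 60 (x) x 104 (y) mm, its flat top 36 mm up; 15 mm free round it in x, 10 in y. Slots in the side walls pass the column.
- seat (a point): Centre of the parting face of the lower half, 36 mm above the heater's origin; axes as the heater. The upper half's origin comes here when it is home. Coming from the arm's start, keep clear of the fixed computer tower on the left (x 0.48 to 0.86, y 0.11 to 0.37 m, books on it up to z 0.38 m): pass in front of it or above it.
- hinge (a point): Middle of the cover's hinge line, which runs along the heater's y: 51 mm behind the heater's centre, 82 mm above its underside. Axes as the heater.
- tab (a point): Middle of the black pull tab at the cover's front edge: 44 mm wide along the hinge, 4 mm thick, 114 mm from the hinge line, its free end 124 mm from it; it juts out 22 mm past the panel. The cover starts part open (20 to 50 degrees), so the tab can be lifted or pushed from in front and below, or pinched.
- cover (a joint): Angle of the cover, rad: 0 shut (level), 1.57 upright, 1.92 = 110 degrees, leaning back past upright; end stop 2.6. A stiff panel 134 mm wide along the hinge, 101 mm deep, 6 mm thick, its underside in the plane of the hinge line. The hinge has friction (0.14 N m): the cover stays where it is left and takes 1 to 2 N at the tab.
- upper_half: Loose upper half of the block, aluminium, 58 (x) x 100 (y) x 16 mm, 0.2 to 0.33 kg, lying holes down on the bench in front of the heater. Origin: centre of its underside; y along its length. On top a grip rib, 14 mm wide (x), 60 long (y), up to 40 mm above the underside. Through holes 9.6 mm at (-18, +36) and (+18, -36) mm fit the dowels; half a turn fits too. A groove below clears the column.
- rib (a point): On the axis of the grip rib, 36 mm above the upper half's underside, 4 mm below the rib's top; axes as the upper half.
- column: Steel chromatography column lying loose in the groove of the lower half, 184 mm long along y, tube 10 mm thick, end fittings 18 mm, which stick out of the housing on both sides. Origin under its middle, 8 mm below its axis; in place it is 28 mm above the heater's origin.
- caps_box: Small white plastic box with a lid, 62 x 82 x 30 mm, bystander right of the heater. Origin at the centre of its underside.
- spanner: Small open-end spanner, 24 x 140 x 8 mm, the one lying beside the heater. Origin at the centre of its underside.
- screwdriver: Screwdriver with a yellow handle, 27 x 206 x 23 mm, the one lying beside the heater. Origin at the middle of its underside.
- dowel0 (a point): Foot of one steel dowel on the top of the lower half, at (x, y) = (-18, +36) mm from seat: 8 mm thick, 13 mm high, tapered nose. Axes as the heater.
- dowel1 (a point): Foot of the other dowel, same kind, at (+18, -36) mm from seat. Axes as the heater.
There are look-alikes about, which are no part of the job. Leave any pink look-alike of the upper_half alone.

How it is judged:
By the outcome, as a careful person would: the job done as asked, in the order asked, and still so for the second after the job is handed in, while the arm keeps its last pose, push and grip.
It also fails if it takes over 61 s, if anything falls off the work surface, if the arm or the gripper's body presses on something with over 40 N, if the wrist force passes 120 N, or if a joint passes its speed limit or range.

ROBOT

A 7-joint arm with a two-finger parallel gripper is mounted at the origin on a cart in front of the work surface, level with it; the furniture and walls round the work are solid. World frame = base frame: x ahead of the robot, y to its left, z up, the work surface at z = 0. Lengths are in m, angles in rad, forces in N, time in s.
With the tool pointing down it reaches from about 0.4 to 0.9 m from the base axis. Payload 5.6 kg.
Tool frame: the origin (TCP) lies on the centre line of the jaws, within the pads' length; the fingertips stand 19 mm ahead of it and the grasp point (between the pads) is the TCP; z points along the fingers, y is the line along which they close (so a half turn about z gives the same grasp; the last joint's range is limited). The gripper opens to 92 mm and grips with 3 to 60 N. Pads are 20 mm wide; open, the fingers measure 128 mm over their backs; the gripper's body (75 mm by 189 mm) begins 69 mm behind the grasp point.
Start: joints at [-1.355, 0.468, -0.012, 1.603, 0.006, 1.071, -0.056], TCP at [0.166, 0.628, 0.234] pointing down, gripper open.
Joint ranges: [-2.53, 2.53], [-0.31, 2.02], [-1.57, 1.55], [0.28, 2.44], [-1.29, 4.43], [0.15, 1.84], [-2.92, 2.92]. Speed limits (rad/s): [2.57, 2.57, 3.14, 3.14, 3.14, 3.14, 3.14].

INTERFACE

Orientations are given as a rotation vector (axis times angle).
In Python, from bench import arm gives the robot as it stands.
- The arm moves only by the tool drive_tool, never from a script. Its arguments are lists of equal length, an entry for each row: "slide": the shift along the world's x, y, z in mm, a list of three; "dr": the turn, a rotation vector about the world's x, y, z in rad, a list of three; "fingers": the opening, from 0 (shut) to 1 (fully open). A call has 1 to 20 rows; each row is the pose to reach, as a shift and turn from the pose commanded when the call began; what a row does not reach only later rows make up. A row lasts 1/10 s, in which the tool goes at most 50 mm and 8.59 degrees, less where a joint would pass 70% of its speed; a pose out of reach is approached as far as the arm can. A call with a gripper value outside its range is refused whole. The fingers move at their own pace and stop on an object; the grip force is fixed at half the most. Time passes only in rows, so rows that repeat a pose let the fingers close. It gives the time, the measured TCP pose, the force, the opening and the grip force at its end, in the units of the state.
- arm.get_state(): the state, without advancing time (a new reading comes with each control period).
- arm.snapshot(name): name is "scene" or "top"; returns a dict with "image" (400x640x3 uint8, red, green, blue), "fx", "fy", "cx", "cy" (pixels), "view" (4x4, takes a point from world to camera coordinates). Camera axes: x right, y down, z forward; pixel columns grow to the right and rows downward; lengths in m; the calibration is good to about 2 mm. A picture is of the moment at which its call begins. There is no depth.
- arm.hand_in(): hands the job in; it is judged then, once.
The state is a dict: "time_s": time; "joints": joint angles; "dq": joint speeds; "joint_efforts": joint torques, N m; "ee_pos": TCP position; "ee_rot": TCP orientation; "force": force on the tool from outside, world axes, zero at the start; "wrist_torque": the same for the moment, N m; "finger_gap": finger opening in m; "finger_force": force on a finger pad.
Only numpy, scipy, OpenCV 4.12 (cv2) and the standard library are available. Lean on these libraries where they do the work, as an engineer would, in place of code of your own. Each camera call takes 0.05 s, during which the arm holds its last target. There are 200 camera calls.

## Working session

There is one attempt and no reset: what is moved stays moved. The work goes in short steps, Python scripts to look and compute and a tool call to move; the robot and the scene stay as the last step left them, time stands still between calls to the robot, and variables do not carry over. Pictures are saved under pics/ and viewed, at most 10 in all, crops included, and the job is handed in when it is done.

Besides the shell and the picture viewer there is one more tool, called after "Request:" by a JSON object that holds its "name" and its "arguments", one argument or row to a line. drive_tool: Moves the arm, as the interface text tells. Its arguments: {"type":"object","properties":{"slide":{"type":"array","items":{"type":"array","items":{"type":"number"}}},"dr":{"type":"array","items":{"type":"array","items":{"type":"number"}}},"fingers":{"type":"array","items":{"type":"number"}}},"required":["slide","dr","fingers"]}

```bash
mkdir -p pics; ls
python3 - <<'E'
from bench import arm
import cv2,pickle
s=arm.get_state();print({k:s[k] for k in('time_s','ee_pos','ee_rot','force','finger_gap')})
d={}
for n in("scene","top"):
    r=arm.snapshot(n);d[n]=r;print(n,r['fx'],r['cx'],r['cy'],r['view'])
    cv2.imwrite(f'pics/{n}0.png',cv2.cvtColor(r['image'],cv2.COLOR_RGB2BGR))
pickle.dump(d,open('d0.pkl','wb'))
E
```

```text
pics
{'time_s': 0.0, 'ee_pos': array([0.16623466, 0.62782047, 0.23267314]), 'ee_rot': array([-4.05347954e-01, -3.11522085e+00,  2.67718722e-03]), 'force': array([ 0.17426578, -0.16234144, -0.82547576]), 'finger_gap': 0.09190378061406343}
scene 389.0385965375851 322.75454833596325 197.15189619995667 [[-0.80575869 -0.591916    0.01970743  0.11837633]
 [-0.42488647  0.55456421 -0.71549285  0.51455658]
 [ 0.41258263 -0.584888   -0.69834203  0.50037838]
 [ 0.          0.          0.          1.        ]]
top 457.273209378518 316.32316308596245 204.93317866284303 [[-0.01720611 -0.99982011  0.00798127 -0.4555179 ]
 [-0.98648596  0.01567471 -0.16309431  0.50571118]
 [ 0.16293987 -0.01067963 -0.9865782   0.93749577]
 [ 0.          0.          0.          1.        ]]
```

View pics/scene0.png

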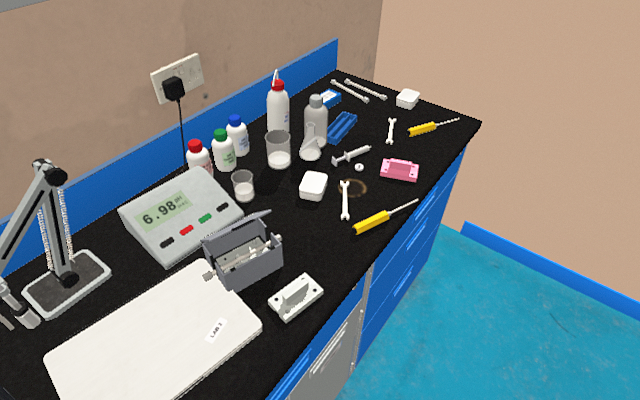

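View pics/top0.png

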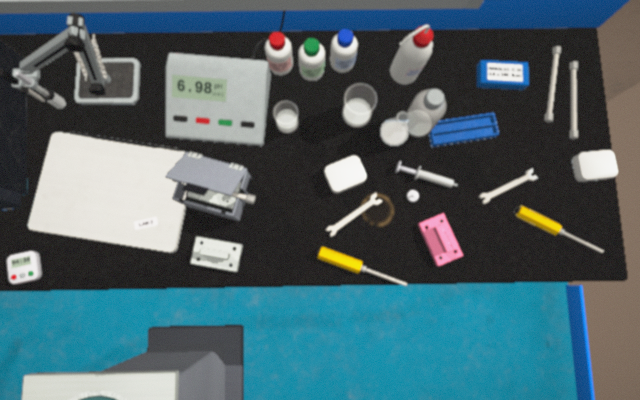

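Scene view: heater about (242,255), upper half (295,297), and the pink look-alike (400,170). Top view: heater about (213,190), upper half (217,254). The real caps box, spanner and screwdriver lie to the heater's right. I'll enlarge both.

Run:
```python
import cv2
def crop(n,x0,y0,x1,y1,k):
    im=cv2.imread(f'pics/{n}0.png')[y0:y1,x0:x1]
    im=cv2.resize(im,None,fx=k,fy=k,interpolation=cv2.INTER_CUBIC)
    for x in range((x0+9)//10*10,x1,10):
        cv2.line(im,((x-x0)*k,0),((x-x0)*k,6),(0,255,255),1);cv2.putText(im,str(x),((x-x0)*k,16),0,.35,(0,255,255),1)
    for y in range((y0+9)//10*10,y1,10):
        cv2.line(im,(0,(y-y0)*k),(6,(y-y0)*k),(0,255,255),1);cv2.putText(im,str(y),(8,(y-y0)*k+4),0,.35,(0,255,255),1)
    cv2.imwrite(f'pics/{n}0c.png',im)
crop('scene',194,200,332,328,5 if 0 else 5-0) if 0 else crop('scene',196,204,328,324,6-1)
crop('top',158,145,268,279,4) if 0 else crop('top',158,148,268,274,4)
```

```text
(no output)
```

View pics/scene0c.png

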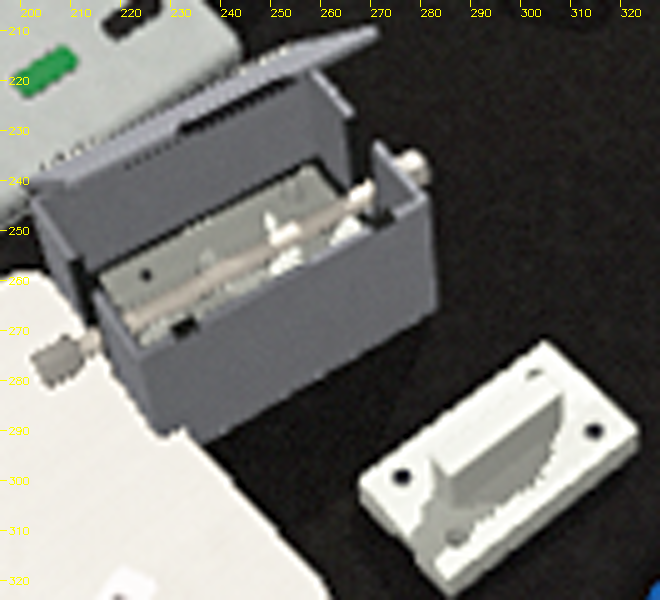

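View pics/top0c.png

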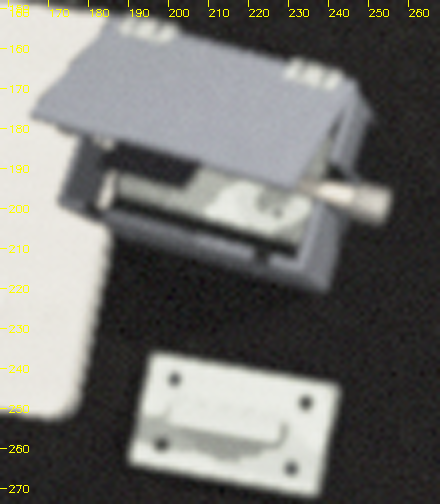

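The cover is part open, with the hinge side away from the robot. The upper half lies in front with four corner holes, at top-crop pixels (174,380), (305,402), (160,444) and (290,467). I'll fit the poses from both views.

```bash
cat > h.py <<'E'
import numpy as np,pickle
from scipy.optimize import least_squares
def proj(c,P):
    P=np.atleast_2d(P);q=P@c['view'][:3,:3].T+c['view'][:3,3]
    return np.c_[c['fx']*q[:,0]/q[:,2]+c['cx'],c['fy']*q[:,1]/q[:,2]+c['cy']]
def body(p,L):  # p=x,y,z,yaw
    c,s=np.cos(p[3]),np.sin(p[3]);L=np.atleast_2d(L)
    return np.c_[p[0]+c*L[:,0]-s*L[:,1],p[1]+s*L[:,0]+c*L[:,1],p[2]+L[:,2]]
def cov(a,r,y): return [.051-r*np.cos(a),y,.082+r*np.sin(a)]
E
python3 - <<'E'
from h import *
d=pickle.load(open('d0.pkl','rb'));S,T=d['scene'],d['top']
sc=lambda x,y:(x/5+196-.4,y/5+204-.4); tc=lambda x,y:(x/4+158-.4,y/4+148-.4)
# upper half: plate top corners
hx,hy=.029,.05
c={'FL':(-hx,hy,.016),'RL':(hx,hy,.016),'FR':(-hx,-hy,.016),'RR':(hx,-hy,.016)}
U=[(T,c['RL'],tc(152,353)),(T,c['RR'],tc(340,383)),(T,c['FL'],tc(130,458)),(T,c['FR'],tc(318,492)),
   (S,c['RL'],sc(360,482)),(S,c['RR'],sc(545,341)),(S,c['FR'],sc(638,433)),(S,c['FL'],sc(440,582))]
f=lambda p:np.concatenate([(proj(C,body(p,L))[0]-px) for C,L,px in U])
r=least_squares(f,[.4,-.23,0,0],loss='soft_l1');print('UH',r.x.round(4));print(r.fun.reshape(-1,2).round(1) if 0 else f(r.x).reshape(-1,2).round(1))
for n,L in dict(h0=(-.018,.036,.016),h1=(.018,-.036,.016),h2=(.018,.036,.016),h3=(-.018,-.036,.016),ribL=(0,.03,.04),ribR=(0,-.03,.04)).items():
    print(n,((proj(S,body(r.x,L))[0]-(195.6,203.6))*5).round(),((proj(T,body(r.x,L))[0]-(157.6,147.6))*4).round())
H=[(S,(-.05,.067,.08),sc(152,349)),(S,(-.05,-.067,.08),sc(431,203)),(S,(-.05,-.067,0),sc(437,306)),(S,(.05,.067,.08),sc(33,200)),
 (T,(-.05,-.067,0),tc(326,290)),(T,(-.05,-.067,.08),tc(301,262)),(T,(.05,-.067,0),tc(371,118))]
def g(p):
    q=p[:4];a=p[4]
    K=H+[(S,cov(a,.101,-.067),sc(378,30)),(T,cov(a,.101,.067),tc(33,118)),(T,cov(a,.101,-.067),tc(292,187))]
    return np.concatenate([proj(C,body(q,L))[0]-px for C,L,px in K])
r=least_squares(g,[.53,-.23,0,0,.6],loss='soft_l1');print('HE',r.x.round(4));print(g(r.x).reshape(-1,2).round(1))
p=r.x
for n,L in dict(d0=(-.018,.036,.049),d1=(.018,-.036,.049),tabc=cov(p[4],.124,0),tabl=cov(p[4],.124,.022),tabr=cov(p[4],.124,-.022),c0=(0,.092,.036),c1=(0,-.092,.036),FL=(-.05,.067,.08),FLb=(-.05,.067,0),b1=(-.03,.052,.036),b2=(.03,.052,.036),b3=(.03,-.052,.036)).items():
    print(n,((proj(S,body(p,L))[0]-(195.6,203.6))*5).round(),((proj(T,body(p,L))[0]-(157.6,147.6))*4).round())
E
```

```text
UH [ 0.4    -0.2456 -0.0059 -0.1981]
[[ 1.6  0.4]
 [-0.6  1.2]
 [ 1.2  0.4]
 [-0.6  0.3]
 [-1.2 -0.3]
 [-0.7  0.6]
 [-1.3 -0.3]
 [ 0.5 -0.7]]
h0 [453. 538.] [165. 444.]
h1 [533. 379.] [308. 403.]
h2 [398. 478.] [179. 379.]
h3 [589. 434.] [294. 468.]
ribL [434. 467.] [172. 411.]
ribR [549. 382.] [283. 431.]
HE [ 0.5392 -0.2426 -0.0018 -0.2673  0.7969]
[[-2.8  1.9]
 [-0.9 -1.8]
 [-0.1  0.3]
 [-2.1 -0.4]
 [ 1.1  0.3]
 [ 1.3  2.3]
 [ 1.9  0.9]
 [-0.9 -0.2]
 [-1.2  0.4]
 [ 1.3  0.3]]
d0 [180. 312.] [147. 175.]
d1 [285. 176.] [295. 144.]
tabc [242. 101.] [144. 179.]
tabl [190. 129.] [ 99. 168.]
tabr [293.  75.] [189. 191.]
c0 [ 42. 370.] [ 64. 123.]
c1 [416. 161.] [390. 205.]
FL [138. 359.] [ 56. 207.]
FLb [169. 469.] [100. 232.]
b1 [165. 369.] [119. 193.]
b2 [ 96. 275.] [151.  89.]
b3 [305. 162.] [334. 135.]
```

```bash
cat > fit0.py <<'E'
from h import *
d=pickle.load(open('d0.pkl','rb'));S,T=d['scene'],d['top']
sc=lambda x,y:(x/5+196-.4,y/5+204-.4); tc=lambda x,y:(x/4+158-.4,y/4+148-.4)
hx,hy=.029,.05
c={'FL':(-hx,hy,.016),'RL':(hx,hy,.016),'FR':(-hx,-hy,.016),'RR':(hx,-hy,.016)}
h0,h1,h2,h3=(-.018,.036,.016),(.018,-.036,.016),(.018,.036,.016),(-.018,-.036,.016)
U=[(T,c['RL'],tc(152,353)),(T,c['RR'],tc(340,383)),(T,c['FL'],tc(130,458)),(T,c['FR'],tc(318,492)),
   (S,c['RL'],sc(360,482)),(S,c['RR'],sc(545,341)),(S,c['FR'],sc(638,433)),(S,c['FL'],sc(440,582)),
 (T,h0,tc(160,444)),(T,h1,tc(305,402)),(T,h2,tc(174,380)),(T,h3,tc(290,467)),(S,h0,sc(455,538)),(S,h1,sc(535,375)),(S,h2,sc(402,477)),(S,h3,sc(594,431))]
H=[(S,(-.05,.067,.08),sc(150,351)),(S,(-.05,-.067,.08),sc(431,203)),(S,(-.05,-.067,0),sc(437,306)),(S,(.05,.067,.08),sc(33,200)),
 (T,(-.05,-.067,0),tc(326,290)),(T,(-.05,-.067,.08),tc(301,262)),(T,(.05,-.067,0),tc(371,118))]
def g(p,full=0):
    u=[p[0],p[1],0,p[2]];q=[p[3],p[4],0,p[5]];a=p[6]
    K=H+[(S,cov(a,.101,-.067),sc(378,30)),(T,cov(a,.101,.067),tc(33,118)),(T,cov(a,.101,-.067),tc(292,187))]
    o={id(S):p[7:9],id(T):p[9:11]}
    e=[proj(C,body(u,L))[0]+o[id(C)]-px for C,L,px in U]+[proj(C,body(q,L))[0]+o[id(C)]-px for C,L,px in K]
    return np.concatenate(e+[np.array(p[7:11])*1.])
r=least_squares(g,[.4,-.24,-.2,.54,-.24,-.26,.7,0,0,0,0],loss='soft_l1')
if __name__=='__main__':
    print(r.x.round(4));print(g(r.x)[:-4].reshape(-1,2).round(1).tolist())
    q=[r.x[3],r.x[4],0,r.x[5]];a=r.x[6]
    print('tab end',body(q,cov(a,.124,0)).round(4),'hinge',body(q,(.051,0,.082)).round(4),'seat',body(q,(0,0,.036)).round(4))
E
python3 fit0.py
```

```text
[ 0.3986 -0.2449 -0.1924  0.5386 -0.2423 -0.2676  0.7911  0.6389  0.6238
 -0.2092 -0.8094]
[[0.3, 0.1], [-1.6, 0.6], [-0.0, 0.3], [-1.5, -0.0], [-0.5, -0.4], [0.0, 0.2], [-0.3, -0.8], [1.5, -0.8], [-0.1, -0.1], [-0.2, -0.2], [0.0, -0.5], [0.1, -0.0], [0.5, -0.2], [0.4, 0.3], [-0.1, 0.0], [-0.1, 0.1], [-1.8, 1.9], [-0.1, -1.5], [0.7, 0.7], [-1.5, -0.1], [0.6, -0.3], [0.8, 1.7], [1.5, 0.2], [-0.0, 0.3], [-1.9, -0.0], [0.8, -0.1]]
tab end [[ 0.5037 -0.2328  0.1702]] hinge [[ 0.5877 -0.2558  0.082 ]] seat [[ 0.5386 -0.2423  0.036 ]]
```

Request:
{"name": "drive_tool", "arguments": {
  "slide": [
    [24,-38,37],
    [49,-78,72],
    [74,-118,107],
    [99,-158,137],
    [119,-198,157],
    [139,-238,167],
    [159,-278,167],
    [179,-318,167],
    [194,-363,167],
    [209,-408,167],
    [224,-453,167],
    [234,-498,167],
    [242,-543,167],
    [249,-588,167],
    [254,-633,167],
    [258,-678,147],
    [262,-723,117],
    [264,-768,87],
    [264,-813,47],
    [264,-858,7]
  ],
  "dr": [
    [0,0,0],
    [0,0,0],
    [0,0,0],
    [0,0,0],
    [0,0,0],
    [0,0,0],
    [0,0,0],
    [0,0,0],
    [0,0,0],
    [0,0,0],
    [0,0,0],
    [0,0,0],
    [0,0,0],
    [0,0,0],
    [0,0,0],
    [0,0,0],
    [0,0,0],
    [0,0,0],
    [0,0,0],
    [0,0,0]
  ],
  "fingers": [0,0,0,0,0,0,0,0,0,0,0,0,0,0,0,0,0,0,0,0]
}}

```text
time_s: 2.1
ee_pos: [0.4302, -0.2096, 0.2588]
ee_rot: [0.405, 3.114, 0.001]
force: [1.6, 1.1, 0.5]
finger_gap: 0.0001
finger_force: 0.0
```

Request:
{"name": "drive_tool", "arguments": {
  "slide": [
    [10,8,-40],
    [20,12,-72],
    [20,12,-72],
    [39,7,-72],
    [54,3,-72],
    [63,0,-72],
    [73,-3,-72],
    [83,-5,-72],
    [92,-8,-72],
    [102,-10,-72],
    [112,-13,-72],
    [121,-16,-72],
    [131,-18,-72],
    [141,-21,-72],
    [150,-24,-72],
    [156,-25,-72],
    [161,-27,-72],
    [165,-28,-72],
    [165,-28,-72],
    [165,-28,-72]
  ],
  "dr": [
    [0,0,0],
    [0,0,0],
    [0,0,0],
    [0,0,0],
    [0,0,0],
    [0,0,0],
    [0,0,0],
    [0,0,0],
    [0,0,0],
    [0,0,0],
    [0,0,0],
    [0,0,0],
    [0,0,0],
    [0,0,0],
    [0,0,0],
    [0,0,0],
    [0,0,0],
    [0,0,0],
    [0,0,0],
    [0,0,0]
  ],
  "fingers": [0,0,0,0,0,0,0,0,0,0,0,0,0,0,0,0,0,0,0,0]
}}

```text
time_s: 4.1
ee_pos: [0.5957, -0.2362, 0.1877]
ee_rot: [0.405, 3.114, -0.0]
force: [0.6, -0.1, -0.6]
finger_gap: 0.0005
finger_force: 0.0
```

Run:
```python
from bench import arm
import cv2,pickle
print(arm.get_state()['force'])
d={n:arm.snapshot(n) for n in("scene","top")}
pickle.dump(d,open('d1.pkl','wb'))
a=cv2.resize(cv2.cvtColor(d['scene']['image'],4)[140:300,190:330],None,fx=3.4,fy=3.4,interpolation=2)
b=cv2.resize(cv2.cvtColor(d['top']['image'],4)[110:290,150:260],None,fx=3,fy=3,interpolation=2)
c=cv2.copyMakeBorder(a,0,600-a.shape[0],0,0,0);b=cv2.copyMakeBorder(b,0,600-b.shape[0],0,0,0)
cv2.imwrite('pics/p1.png',cv2.hconcat([c,b])[:,:800])
```

```text
[ 0.61832783 -0.0871319  -0.57859966]
```

View pics/p1.png

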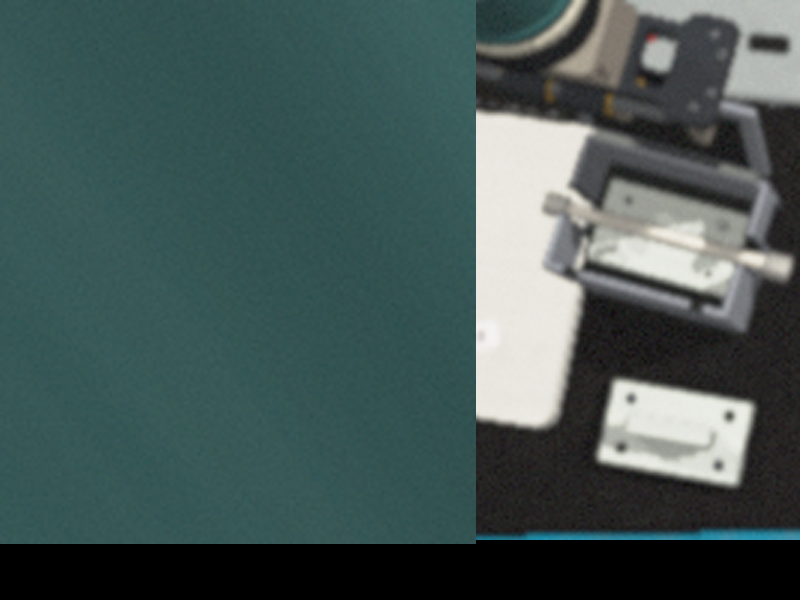

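The cover is now roughly upright, seen edge-on behind the gripper at (740,140) in the right panel. The arm blocks the scene camera. I'll push about 17 mm more, then back off and look.

Request:
{"name": "drive_tool", "arguments": {
  "slide": [
    [6,-2,0],
    [11,-3,0],
    [16,-4,0],
    [16,-4,0],
    [16,-4,0],
    [6,-2,0],
    [-25,5,0],
    [-65,5,10],
    [-105,0,40],
    [-145,-5,70],
    [-185,-9,90],
    [-197,-9,90],
    [-197,-9,90],
    [-197,-9,90]
  ],
  "dr": [
    [0,0,0],
    [0,0,0],
    [0,0,0],
    [0,0,0],
    [0,0,0],
    [0,0,0],
    [0,0,0],
    [0,0,0],
    [0,0,0],
    [0,0,0],
    [0,0,0],
    [0,0,0.03],
    [0,0,0.07],
    [0,0,0.07]
  ],
  "fingers": [0,0,0,0,0,0,0,0,0,0.5,0.8,0.8,0.8,0.8]
}}

```text
time_s: 5.6
ee_pos: [0.3982, -0.2445, 0.2775]
ee_rot: [0.294, 3.126, 0.002]
force: [1.6, -0.0, -1.0]
finger_gap: 0.0383
finger_force: 0.0
```

Run:
```python
from bench import arm
import cv2,pickle
d={n:arm.snapshot(n) for n in("scene","top")}
pickle.dump(d,open('d2.pkl','wb'))
a=cv2.resize(cv2.cvtColor(d['scene']['image'],4),(400,250))
b=cv2.cvtColor(d['top']['image'],4)[130:280,165:260]
b=cv2.resize(b,None,fx=4,fy=4,interpolation=2)
for x in range(170,260,10): cv2.putText(b,str(x),((x-165)*4,10),0,.33,(0,255,255))
for y in range(140,280,10): cv2.putText(b,'-'+str(y),(0,(y-130)*4+4),0,.33,(0,255,255))
c=cv2.copyMakeBorder(a,0,600-a.shape[0],0,0,0)
cv2.imwrite('pics/p2.png',cv2.hconcat([c,b])[:,:800])
```

```text
(no output)
```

View pics/p2.png

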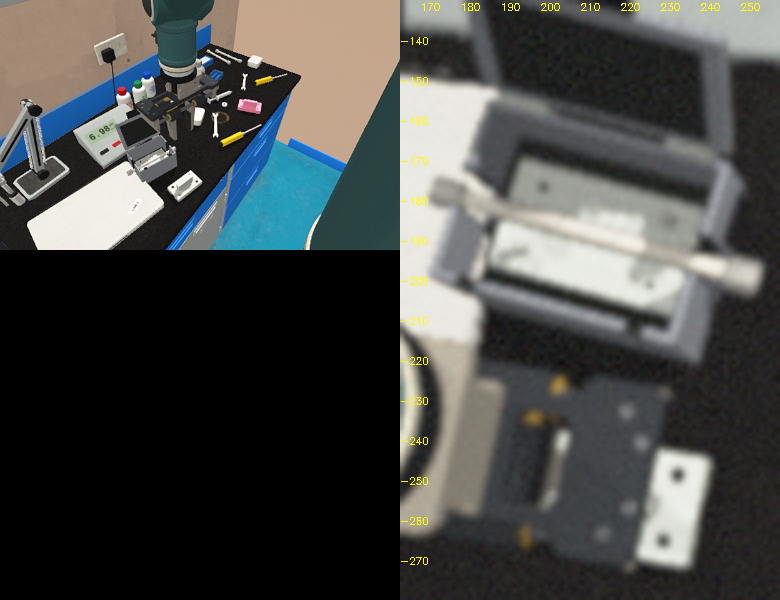

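Run:
```python
import cv2,pickle
d=pickle.load(open('d2.pkl','rb'))
def crop(n,x0,y0,x1,y1,k):
    im=cv2.resize(cv2.cvtColor(d[n]['image'],4)[y0:y1,x0:x1],None,fx=k,fy=k,interpolation=cv2.INTER_CUBIC)
    for x in range((x0+9)//10*10,x1,10): cv2.putText(im,str(x),((x-x0)*k,10),0,.33,(0,255,255)); cv2.line(im,((x-x0)*k,12),((x-x0)*k,17),(0,255,255))
    for y in range((y0+9)//10*10,y1,10): cv2.putText(im,str(y)+'-',(0,(y-y0)*k+4),0,.33,(0,255,255))
    return im
a=crop('scene',198,180,283,280,6)   #510x600
b=crop('top',178,152,226,202,6); c=crop('top',200,160,248,210,6)
cv2.imwrite('pics/p3.png',cv2.hconcat([a,cv2.vconcat([b,c])]))
```

```text
(no output)
```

View pics/p3.png

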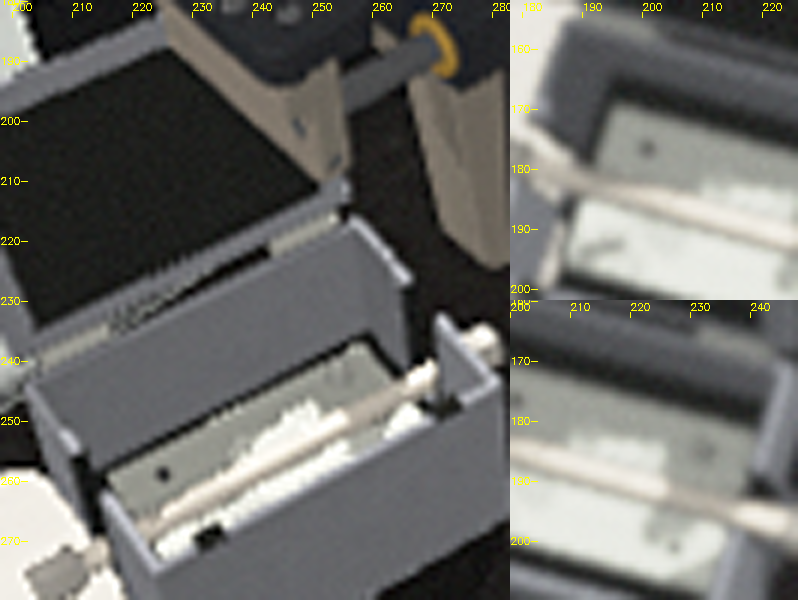

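```bash
cat > fit1.py <<'E'
from h import *
import cv2
d=pickle.load(open('d2.pkl','rb'));S,T=d['scene'],d['top']
s=lambda x,y:(x/6+198-.42,y/6+180-.42)
b=lambda x,y:((x-510)/6+178-.42,y/6+152-.42); c=lambda x,y:((x-510)/6+200-.42,(y-300)/6+160-.42)
z=.036
K=[(S,(-.05,.067,.08),s(153,574),1),(S,(-.05,-.067,.08),s(502,382),1),(S,(.05,.067,.08),s(26,388),1),(S,(.05,-.067,.08),s(355,218),.7),
 (S,(.03,.052,z),s(106,472),1),(S,(.03,-.052,z),s(364,338),1),(S,(.018,.036,z),s(163,473),2),
 (T,(.018,.036,z),b(648,147),2),(T,(-.018,-.036,z),c(673,545),2),(T,(.018,-.036,.043),c(705,447),1.5),(T,(-.018,.036,.043),b(600,240),1),
 (T,(.03,.052,z),b(618,100),1),(T,(-.03,-.052,z),c(735,590),1),(T,(-.05,-.067,0),(238.9,219.9),.7),(T,(0,.092,.036),(168.6+.5,177.5),.5),(T,(0,-.092,.036),(253,198.5),.5)]
import fit0
o=fit0.r.x[7:11]
def g(p):
    off={id(S):p[3:5],id(T):p[5:7]}
    return np.concatenate([w*(proj(C,body([p[0],p[1],0,p[2]],L))[0]+off[id(C)]-px) for C,L,px,w in K]+[p[3:7]])
r=least_squares(g,[.54,-.24,-.26,*o],loss='soft_l1');p=r.x
if __name__=='__main__':
    print(p.round(4));print(g(p)[:-4].reshape(-1,2).round(1).tolist())
    # upper half with the same camera offsets
    def f(q): return np.concatenate([proj(C,body([q[0],q[1],0,q[2]],L))[0]+(p[3:5] if C is fit0.S else p[5:7])-px for C,L,px in fit0.U])
    u=least_squares(f,[.4,-.24,-.2],loss='soft_l1').x;print('UH',u.round(4), f(u).reshape(-1,2)[8:].round(1).tolist())
    q=[p[0],p[1],0,p[2]]
    ims=[]
    for C,of,(x0,y0,x1,y1) in((S,p[3:5],(190,140,290,290)),(T,p[5:7],(160,90,260,240))):
        im=cv2.resize(cv2.cvtColor(C['image'],4)[y0:y1,x0:x1],None,fx=4,fy=4,interpolation=2)
        def ln(P,col): cv2.polylines(im,[np.int32(((proj(C,body(q,P))+of-(x0,y0)+.5)*4))],False,col,1)
        for a,col in((100,(0,0,255)),(110,(0,255,0)),(120,(255,255,0))):
            a=np.radians(a); ln([cov(a,0,-.067),cov(a,.101,-.067),cov(a,.101,.067),cov(a,0,.067)],col)
            ln([cov(a,.101,-.022),cov(a,.124,-.022),cov(a,.124,.022),cov(a,.101,.022)],col)
        w=.05;v=.067;ln([(-w,v,.08),(-w,-v,.08),(w,-v,.08)],(255,0,255));ln([(-.03,.052,z),(.03,.052,z),(.03,-.052,z),(-.03,-.052,z),(-.03,.052,z)],(255,0,255))
        ims.append(im)
    cv2.imwrite('pics/p4.png',cv2.hconcat(ims))
E
python3 fit1.py
```

```text
[ 0.5383 -0.2423 -0.2866  0.4942  0.4414 -0.1489 -0.5922]
[[-0.1, 0.1], [0.3, -0.1], [-1.2, -1.5], [0.2, -0.7], [0.2, 0.2], [-0.5, 0.4], [0.1, 0.1], [-0.3, -0.0], [0.8, 0.1], [-0.9, -0.0], [1.9, -0.5], [-0.4, 0.7], [-4.5, -0.2], [0.2, 0.5], [2.1, -0.2], [0.7, 0.4]]
UH [ 0.3986 -0.2448 -0.1931] [[-0.1, 0.1], [-0.2, -0.0], [0.0, -0.3], [0.1, 0.2], [0.3, -0.3], [0.2, 0.2], [-0.2, -0.1], [-0.3, -0.1]]
```

View pics/p4.png

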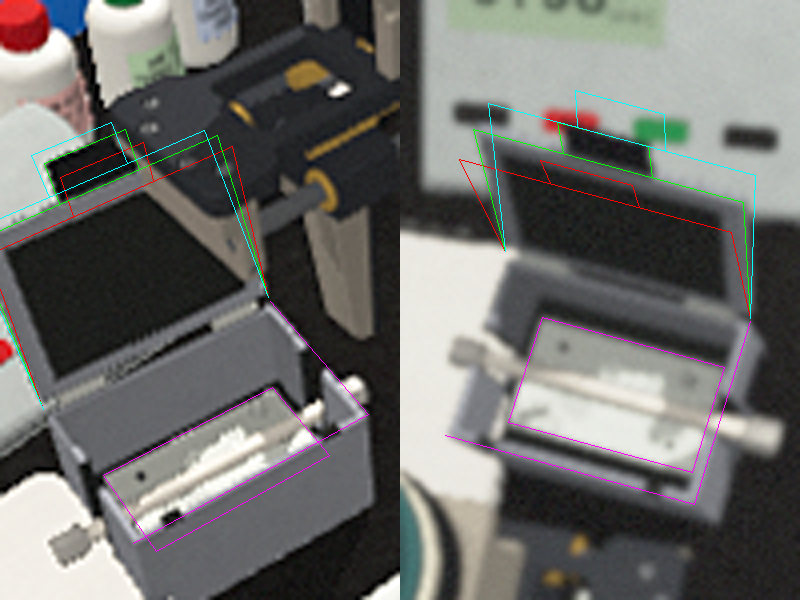

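The overlay shows the cover at 110° (green), with its tab and edges matching in both views. The block outline fits too. Next I grasp the rib lengthwise, so the gripper body stays clear of the cover.

Request:
{"name": "drive_tool", "arguments": {
  "slide": [
    [0,0,-45],
    [0,0,-90],
    [0,0,-135],
    [0,0,-175],
    [0,0,-205],
    [0,0,-225],
    [0,0,-234],
    [0,0,-239],
    [0,0,-239],
    [0,0,-239]
  ],
  "dr": [
    [0,0,-0.005],
    [0,0,-0.005],
    [0,0,-0.005],
    [0,0,-0.005],
    [0,0,-0.005],
    [0,0,-0.005],
    [0,0,-0.005],
    [0,0,-0.005],
    [0,0,-0.005],
    [0,0,-0.005]
  ],
  "fingers": [0.8,0.8,0.8,0.8,0.8,0.8,0.8,0.8,0.8,0.8]
}}

```text
time_s: 6.7
ee_pos: [0.399, -0.2455, 0.0393]
ee_rot: [0.304, 3.125, -0.001]
force: [0.0, 0.1, 0.6]
finger_gap: 0.0733
finger_force: 0.0
```

Request:
{"name": "drive_tool", "arguments": {
  "slide": [
    [0,0,0],
    [0,0,0],
    [0,0,0],
    [0,0,0],
    [0,0,0],
    [0,0,0],
    [0,0,0]
  ],
  "dr": [
    [0,0,0],
    [0,0,0],
    [0,0,0],
    [0,0,0],
    [0,0,0],
    [0,0,0],
    [0,0,0]
  ],
  "fingers": [0.5,0.4,0.4,0.4,0.4,0.4,0.4]
}}

```text
time_s: 7.4
ee_pos: [0.399, -0.2452, 0.0393]
ee_rot: [0.303, 3.125, 0.0]
force: [0.2, 1.3, 6.9]
finger_gap: 0.06
finger_force: 30.0
```

Gripped: opening 60 mm, 30 N. Lifting and carrying over the seat.

Request:
{"name": "drive_tool", "arguments": {
  "slide": [
    [0,0,10],
    [0,0,30],
    [0,0,55],
    [0,0,80],
    [10,0,100],
    [30,1,110],
    [55,1,110],
    [80,2,110],
    [105,2,110],
    [125,3,110],
    [135,3,110],
    [139.5,2.7,110],
    [139.5,2.7,110],
    [139.5,2.7,110],
    [139.5,2.7,110]
  ],
  "dr": [
    [0,0,0],
    [0,0,0],
    [0,0,0],
    [0,0,0],
    [0,0,-0.02],
    [0,0,-0.04],
    [0,0,-0.06],
    [0,0,-0.08],
    [0,0,-0.093],
    [0,0,-0.093],
    [0,0,-0.093],
    [0,0,-0.093],
    [0,0,-0.093],
    [0,0,-0.093],
    [0,0,-0.093]
  ],
  "fingers": [0.4,0.4,0.4,0.4,0.4,0.4,0.4,0.4,0.4,0.4,0.4,0.4,0.4,0.4,0.4]
}}

```text
time_s: 8.9
ee_pos: [0.5369, -0.2427, 0.1487]
ee_rot: [-0.451, -3.109, -0.001]
force: [0.6, -0.0, -3.1]
finger_gap: 0.0594
finger_force: 30.0
```

Run:
```python
from bench import arm
import cv2,pickle
s=arm.get_state();print(s['ee_pos'],s['force'],s['wrist_torque'],s['finger_gap'])
d={n:arm.snapshot(n) for n in("scene","top")}
pickle.dump(d,open('d3.pkl','wb'))
a=cv2.resize(cv2.cvtColor(d['scene']['image'],4)[150:300,190:330],None,fx=3,fy=3,interpolation=2)
b=cv2.resize(cv2.cvtColor(d['top']['image'],4)[120:245,160:255],None,fx=4,fy=4,interpolation=2)
c=cv2.copyMakeBorder(a,0,500-a.shape[0],0,0,0)
cv2.imwrite('pics/p5.png',cv2.hconcat([c,b]))
```

```text
[ 0.53687972 -0.24269772  0.14866539] [ 0.6461993  -0.00419128 -3.1182838 ] [-0.06091378 -0.01167117  0.04047566] 0.0593877882097335
```

View pics/p5.png

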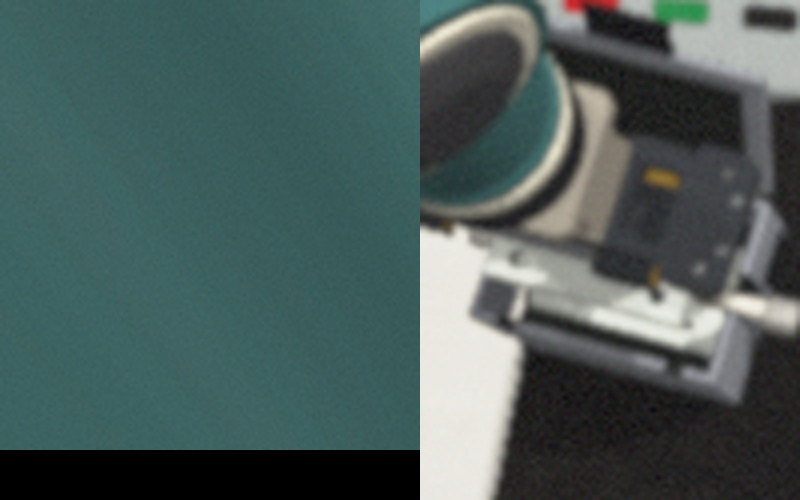

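The block is held (3 N), seen partly under the body. Its front holes show at about (655,293) and (515,257) in the right panel. I'll check the in-hand offset from them.

Run:
```python
import io,contextlib
from fit1 import *
T=pickle.load(open('d3.pkl','rb'))['top']
z=.1487-.0393
f=lambda u:np.concatenate([proj(T,body([u[0],u[1],z,-.288],L))[0]+p[5:7]-q for L,q in(((-.018,-.036,.016),(218.35,192.85)),((-.018,.036,.016),(183.35,183.85)))])
u=least_squares(f,[.537,-.243]);print(u.x,u.fun, f([.5369,-.2427]))
```

```text
[ 0.5373689  -0.24132775] [-0.06263521  0.32086291  0.06283207 -0.32211984] [ 0.63207704  0.54426508  0.75315972 -0.10002009]
```

Request:
{"name": "drive_tool", "arguments": {
  "slide": [
    [1.3,-0.3,-12],
    [1.3,-0.3,-28],
    [1.3,-0.3,-42],
    [1.3,-0.3,-50],
    [1.3,-0.3,-54],
    [1.3,-0.3,-56],
    [1.3,-0.3,-58],
    [1.3,-0.3,-60],
    [1.3,-0.3,-61],
    [1.3,-0.3,-62],
    [1.3,-0.3,-63],
    [1.3,-0.3,-63]
  ],
  "dr": [
    [0,0,0],
    [0,0,0],
    [0,0,0],
    [0,0,0],
    [0,0,0],
    [0,0,0],
    [0,0,0],
    [0,0,0],
    [0,0,0],
    [0,0,0],
    [0,0,0],
    [0,0,0]
  ],
  "fingers": [0.4,0.4,0.4,0.4,0.4,0.4,0.4,0.4,0.4,0.4,0.4,0.4]
}}

```text
time_s: 10.2
ee_pos: [0.5391, -0.2427, 0.0856]
ee_rot: [0.449, 3.109, 0.0]
force: [-0.0, 0.8, -3.4]
finger_gap: 0.0599
finger_force: 30.0
```

Request:
{"name": "drive_tool", "arguments": {
  "slide": [
    [-0.4,0,-1],
    [-0.5,0,-2],
    [-0.5,0,-3],
    [-0.5,0,-4],
    [-0.5,0,-4]
  ],
  "dr": [
    [0,0,0],
    [0,0,0],
    [0,0,0],
    [0,0,0],
    [0,0,0]
  ],
  "fingers": [0.4,0.4,0.4,0.4,0.4]
}}

```text
time_s: 10.7
ee_pos: [0.5386, -0.2427, 0.0814]
ee_rot: [-0.449, -3.109, -0.0]
force: [0.4, -0.7, -3.4]
finger_gap: 0.0595
finger_force: 30.0
```

Request:
{"name": "drive_tool", "arguments": {
  "slide": [
    [0,0,-1],
    [0,0,-2],
    [0,0,-3],
    [0,0,-4],
    [0,0,-4]
  ],
  "dr": [
    [0,0,0],
    [0,0,0],
    [0,0,0],
    [0,0,0],
    [0,0,0]
  ],
  "fingers": [0.4,0.4,0.4,0.4,0.4]
}}

```text
time_s: 11.2
ee_pos: [0.5386, -0.2427, 0.0774]
ee_rot: [-0.449, -3.109, -0.0]
force: [-0.6, -0.2, -3.5]
finger_gap: 0.0596
finger_force: 30.0
```

Request:
{"name": "drive_tool", "arguments": {
  "slide": [
    [0,0,-0.5],
    [0,0,-1],
    [0,0,-1.5],
    [0,0,-2],
    [0,0,-2.5],
    [0,0,-2.5]
  ],
  "dr": [
    [0,0,0],
    [0,0,0],
    [0,0,0],
    [0,0,0],
    [0,0,0],
    [0,0,0]
  ],
  "fingers": [0.4,0.4,0.4,0.4,0.4,0.4]
}}

```text
time_s: 11.8
ee_pos: [0.5386, -0.2428, 0.0754]
ee_rot: [0.449, 3.109, 0.0]
force: [-1.5, 1.1, 1.4]
finger_gap: 0.0598
finger_force: 30.0
```

Request:
{"name": "drive_tool", "arguments": {
  "slide": [
    [0,0,-0.3],
    [0,0,-0.6],
    [0,0,-0.6],
    [0,0,-0.6]
  ],
  "dr": [
    [0,0,0],
    [0,0,0],
    [0,0,0],
    [0,0,0]
  ],
  "fingers": [0.4,0.4,0.4,0.4]
}}

```text
time_s: 12.2
ee_pos: [0.5387, -0.2427, 0.0753]
ee_rot: [0.449, 3.109, 0.001]
force: [-2.5, 2.0, 7.1]
finger_gap: 0.0597
finger_force: 30.0
```

Request:
{"name": "drive_tool", "arguments": {
  "slide": [
    [0,0,-0.4],
    [0,0,-0.7],
    [0,0,-0.7],
    [0,0,-0.7],
    [0,0,-0.7]
  ],
  "dr": [
    [0,0,0],
    [0,0,0],
    [0,0,0],
    [0,0,0],
    [0,0,0]
  ],
  "fingers": [0.4,0.4,0.4,0.4,0.4]
}}

```text
time_s: 12.7
ee_pos: [0.5387, -0.2427, 0.0753]
ee_rot: [0.449, 3.109, 0.002]
force: [-5.0, 3.9, 14.0]
finger_gap: 0.0599
finger_force: 30.0
```

Run:
```python
from bench import arm
import cv2
a=arm.snapshot('scene')['image'];b=arm.snapshot('top')['image'];s=arm.get_state()
print(s['time_s'],s['ee_pos'],s['force'],s['wrist_torque'],s['finger_force'])
b=cv2.resize(cv2.cvtColor(b,4)[90:290,150:420],None,fx=2.9,fy=2.9,interpolation=2)
cv2.imwrite('pics/p6.png',b)
```

```text
12.8 [ 0.53868352 -0.24276792  0.0753093 ] [-5.64469806  3.88844329 12.64015381] [ 0.47863295  1.23979785 -0.07906012] 30.007473528385162
```

View pics/p6.png

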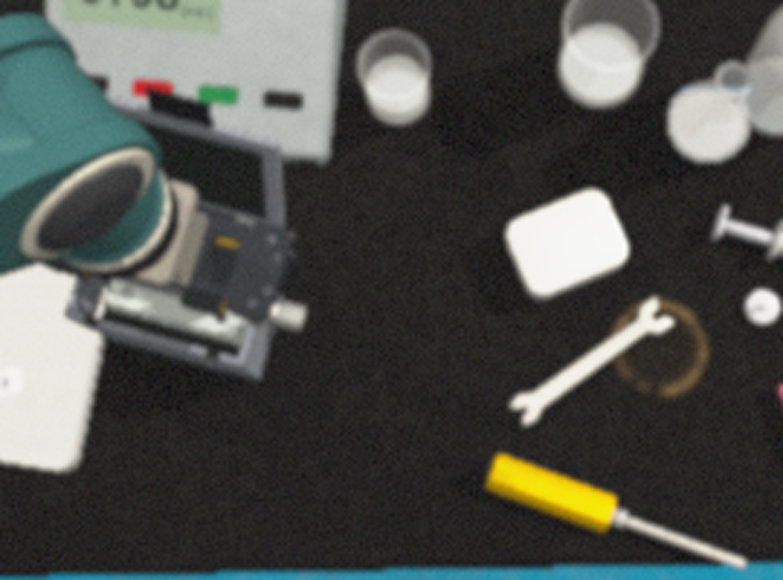

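The cover still stands at the same angle, the upper half is home inside the heater, and the bystanders haven't moved. Contact came at z = 0.0754 against the expected 0.0753, and z has held at 0.0753 while pressing at about 13–14 N plus the block's weight. Handing in.

```bash
python3 -c "
from bench import arm
print(arm.hand_in())"
```

```text
the job is handed in; nothing more can be done
None
```

I handed the job in at 12.8 s. The cover stands at about 110°, and the upper half lies flush on the dowels, still gripped and pressed with about 13–14 N plus its own 3 N weight. The white box, spanner and screwdriver are where they lay, and the column looked still in its groove, though the gripper hid part of it in the last picture.

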